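# Set out the condiment rail by height

## Task

Set the pepper mill, the salt mill, the dredger and the toothpick pot out on the condiment rail in order of height: the tallest on the mark next to the label holder, then each next lower one on the next mark, the lowest at the far end from it. Each stands upright, centred on its own round mark and let go; do not knock any of them over on the way.

Things in the scene. Friction and masses are not known exactly. Their poses are not given: they have to be found in the camera images.
- pepper_mill: brown wooden pepper mill with a turned waist, round, loose, 170 mm high, 58 mm across at the foot; its round head, between 123 and 159 mm above the underside, is 49 mm across at its widest (about 140 mm up; grip it there), topped by a small 12 mm knob; origin at the centre of its underside, z up along its axis
- salt_mill: brushed-steel salt mill, a plain round cylinder with a black foot and a thin black band near the top, loose, 138 mm high, 48 mm across between 25 and 128 mm above its underside, foot 50 mm across; origin at the centre of its underside, z up along its axis
- dredger: plain light-grey to white flour dredger (shaker) with a domed perforated cap, round, loose, 106 mm high; its straight body is 55 to 57 mm across up to 84 mm, to be gripped below that; origin at the centre of its underside, z up along its axis
- pick_pot: small open white ceramic pot for toothpicks, empty, round, loose, 70 mm high, 48 mm across with a 3.5 mm wall, foot 42 mm across; can be gripped round its outside; origin at the centre of its underside, z up along its axis
- sign: label holder: a blank white card 50 mm wide on a thin post with a round black foot, 69 mm high, fixed on the worktop just beyond one end of the rail (which end varies; a tomato lies beyond the other end), about 90 mm from the outermost mark; origin at the centre of the foot's underside, card faces the robot
- mark_0: The outermost mark at the right-hand (-y) end: one of four equal round black rubber marks in a row on the wooden condiment rail, 62 mm across, fixed; origin at the centre of its underside, 12 mm above the worktop, its top 2 mm higher (14 mm above the worktop). The rail is a strip 350 mm long, 120 mm wide and 12 mm high whose steel lip along its far edge rises 6 mm above the wood, 64 to 68 mm beyond the line of the marks' centres. Neighbouring marks are 86 to 94 mm apart. 
- mark_1: The second mark from the right-hand (-y) end: one of four equal round black rubber marks in a row on the wooden condiment rail, 62 mm across, fixed; origin at the centre of its underside, 12 mm above the worktop, its top 2 mm higher (14 mm above the worktop). The rail is a strip 350 mm long, 120 mm wide and 12 mm high whose steel lip along its far edge rises 6 mm above the wood, 64 to 68 mm beyond the line of the marks' centres. Neighbouring marks are 86 to 94 mm apart. 
- mark_2: The second mark from the left-hand (+y) end: one of four equal round black rubber marks in a row on the wooden condiment rail, 62 mm across, fixed; origin at the centre of its underside, 12 mm above the worktop, its top 2 mm higher (14 mm above the worktop). The rail is a strip 350 mm long, 120 mm wide and 12 mm high whose steel lip along its far edge rises 6 mm above the wood, 64 to 68 mm beyond the line of the marks' centres. Neighbouring marks are 86 to 94 mm apart. 
- mark_3: The outermost mark at the left-hand (+y) end: one of four equal round black rubber marks in a row on the wooden condiment rail, 62 mm across, fixed; origin at the centre of its underside, 12 mm above the worktop, its top 2 mm higher (14 mm above the worktop). The rail is a strip 350 mm long, 120 mm wide and 12 mm high whose steel lip along its far edge rises 6 mm above the wood, 64 to 68 mm beyond the line of the marks' centres. Neighbouring marks are 86 to 94 mm apart. 
Not all that is in view belongs to the job. Leave any pink look-alike of the pepper_mill alone.

How it is judged:
By the outcome, as a careful person would: the job done as asked, in the order asked, and still so for the second after the job is handed in, with the robot touching nothing.
It also fails if it takes over 96 s, if anything falls off the work surface, if the arm or the gripper's body presses on something with over 40 N, if the wrist force passes 120 N, or if a joint passes its speed limit or range.

## Robot

A 6-joint arm with a two-finger parallel gripper is mounted at the origin on a cart in front of the work surface, level with it; the furniture and walls round the work are solid. World frame = base frame: x ahead of the robot, y to its left, z up, the work surface at z = 0. Lengths are in m, angles in rad, forces in N, time in s.
With the tool pointing down it reaches from about 0.35 to 0.85 m from the base axis. Payload 8.1 kg.
Tool frame: the origin (TCP) lies at the very end of the fingers, on their centre line; the grasp point (between the pads) lies 19 mm behind it; z points along the fingers, y is the line along which they close (so a half turn about z gives the same grasp; the last joint's range is limited). The gripper opens to 93 mm and grips with 3 to 60 N. Pads are 15 mm wide; open, the fingers measure 128 mm over their backs; the gripper's body (75 mm by 188 mm) begins 65 mm behind the grasp point.
Start: joints at [1.096, 0.13, 1.488, -0, 1.523, -0.085], TCP at [0.228, 0.555, 0.219] pointing down, gripper open.
Joint ranges: [-2.96, 2.96], [-0.89, 2.26], [0.02, 2.5], [-1.34, 4.48], [0, 2.73], [-2.66, 2.66]. Speed limits (rad/s): [2.39, 2.39, 2.79, 3.14, 3.14, 3.14].

## Interface

Orientations are given as a 3x3 rotation matrix whose columns are the frame's x, y, z axes.
In Python, from workcell import robot gives the robot as it stands.
- The arm moves only by the tool jog_arm, never from a script. Its argument "plan" is a list of rows, each a list of 3 entries, a list of its own where there are three numbers: the shift along the tool's x, y, z in mm, then the turn, a rotation vector about the tool's x, y, z in degrees, then the finger opening in mm, from 0 to 93. A call has 1 to 20 rows; each row shifts and turns the commanded pose from where the row before left it, along the tool's axes as they then stand; what a row does not reach is not made up. A row lasts 1/8 s, in which the tool goes at most 62.5 mm and 10.7 degrees, less where a joint would pass 70% of its speed; a pose out of reach is approached as far as the arm can. A call with a gripper value outside its range is refused whole. The fingers move at their own pace and stop on an object; "grip_force" is the grip in N (left out, the last holds). Time passes only in rows, so rows that do not move let the fingers close. It gives the time, the measured TCP pose, the force, the opening and the grip force at its end, in the units of the state.
- robot.sense(): the state, without advancing time (a new reading comes with each control period).
- robot.capture(name): name is "scene" or "top" or "wrist"; returns the picture (400x640x3 uint8, red, green, blue); there is no depth.
- robot.get_calibration(name): a dict with "camera_matrix" (3x3 intrinsics, pixels), "extrinsics" (4x4, takes a point from world to camera coordinates). Camera axes: x right, y up, looking along -z (the intrinsics and any distortion apply to the point x, -y, -z); pixel columns grow to the right and rows downward; lengths in m; the calibration is good to about 2 mm. A picture is of the moment at which its call begins: read the wrist's pose just before it. get_calibration takes no time and is no camera call; for the wrist camera it gives the pose at the moment of the call.
- robot.finish_job(): hands the job in; it is judged then, once.
Trained networks look in the newest picture that a camera, given by its name, has taken for a name from the list of things; names that differ only in an ending like _2 or _b are one class to them, and where a whole thing is asked for, a point or a joint stands for the part that bears it (a point fixed in the world has none). Each returns a list of dicts, best first, with "conf" (0 to 1); they miss things now and then, are a little off and sometimes report something else, mostly with a low value. They report only what shows in the picture. A call takes as long as a camera call. They do not tell look-alikes from the thing itself.
- robot.outline_of(camera, target): "region" (400x640 bool, what is visible of it) and "extent" ([left, top, right, bottom] in pixels, round what is visible of it).
- robot.spot_point(camera, target): "location" ([column, row] in pixels: a listed point, or the origin of a listed thing).
The state is a dict: "time_s": time; "joint_positions": joint angles; "joint_vel": joint speeds; "tau": joint torques, N m; "tool_pos": TCP position; "ee_rot": TCP orientation; "wrist_force": force on the tool from outside, world axes, zero at the start; "moment": the same for the moment, N m; "finger_gap": opening from 0.0 (shut) to 1.0 (fully open); "gripper_force": force on a finger pad.
Only numpy, scipy, OpenCV 4.12 (cv2) and the standard library are available. Lean on these libraries where they do the work, as an engineer would, in place of code of your own. Each camera call takes 0.05 s, during which the arm holds its last target. There are 200 camera calls.

## Working session

There is one attempt and no reset: what is moved stays moved. The work goes in short steps, Python scripts to look and compute and a tool call to move; the robot and the scene stay as the last step left them, time stands still between calls to the robot, and variables do not carry over. Pictures are saved under pics/ and viewed, at most 15 in all, crops included, and the job is handed in when it is done.

Besides the shell and the picture viewer there is one more tool, called after ">>>" by a JSON object that holds its "fn" and its "kwargs", one argument or row to a line. jog_arm: Moves the arm, as the interface text tells. Its arguments: {"type":"object","properties":{"plan":{"type":"array","items":{"type":"array"}},"grip_force":{"type":"number"}},"required":["plan"]}

```bash
mkdir -p pics
cat > h.py <<'E'
import numpy as np, cv2
from workcell import robot
def snap(n,f):
    im=robot.capture(n); cv2.imwrite(f'pics/{f}.png',im[:,:,::-1]); return im
def ray(n,px,cal=None):
    c=cal or robot.get_calibration(n); K=np.array(c["camera_matrix"]);E=np.array(c["extrinsics"])
    u=np.linalg.solve(K,[px[0],px[1],1]); d=np.array([u[0],-u[1],-u[2]])
    R=E[:3,:3]; return -R.T@E[:3,3], R.T@d
def at(n,px,z,cal=None):
    o,d=ray(n,px,cal); return o+d*(z-o[2])/d[2]
E
python3 - <<'E'
from h import *
for n in ("scene","top"):
    print(n,{k:np.round(v,3).tolist() if not isinstance(v,str) else v for k,v in robot.get_calibration(n).items()})
    snap(n,n+"0")
    for t in ["pepper_mill","salt_mill","dredger","pick_pot","sign","mark_0","mark_1","mark_2","mark_3"]:
        z=0.012 if "mark" in t else 0
        for r in robot.spot_point(n,t)[:3]:
            print(t,round(r["conf"],2),np.round(r["location"],1),np.round(at(n,r["location"],z),3))
s=robot.sense();print(s["time_s"],s["ee_rot"],s["wrist_force"])
E
```

```text
scene {'camera_matrix': [[500.722, 0.0, 314.912], [0.0, 500.722, 190.186], [0.0, 0.0, 1.0]], 'extrinsics': [[0.532, -0.846, 0.006, -0.289], [0.496, 0.318, 0.808, -0.292], [-0.686, -0.427, 0.589, -0.807], [0.0, 0.0, 0.0, 1.0]]}
pepper_mill 0.97 [342.2 249.7] [ 0.429 -0.139  0.   ]
pepper_mill 0.56 [463.2 226.8] [ 0.637 -0.327  0.   ]
dredger 0.89 [258.8 202.9] [0.463 0.104 0.   ]
pick_pot 0.7 [200.5 183. ] [0.45  0.273 0.   ]
sign 0.66 [226.4 159.8] [0.565 0.289 0.   ]
mark_0 0.63 [350.1 190.2] [ 0.607 -0.059  0.012]
mark_0 0.6 [286.7 173.4] [0.584 0.109 0.012]
mark_0 0.51 [319.3 179.7] [0.605 0.026 0.012]
mark_1 0.63 [350.1 190.2] [ 0.607 -0.059  0.012]
mark_1 0.6 [286.7 173.4] [0.584 0.109 0.012]
mark_1 0.51 [319.3 179.7] [0.605 0.026 0.012]
mark_2 0.63 [350.1 190.2] [ 0.607 -0.059  0.012]
mark_2 0.6 [286.7 173.4] [0.584 0.109 0.012]
mark_2 0.51 [319.3 179.7] [0.605 0.026 0.012]
mark_3 0.63 [350.1 190.2] [ 0.607 -0.059  0.012]
mark_3 0.6 [286.7 173.4] [0.584 0.109 0.012]
mark_3 0.51 [319.3 179.7] [0.605 0.026 0.012]
top {'camera_matrix': [[394.921, 0.0, 318.783], [0.0, 394.921, 199.
[... 607 characters left out ...]
9 [252.  189.8] [0.564 0.205 0.012]
mark_0 0.68 [347.  179.1] [ 0.597 -0.064  0.012]
mark_1 0.93 [313.4 180.9] [0.591 0.031 0.012]
mark_1 0.9 [252.  189.8] [0.564 0.205 0.012]
mark_1 0.68 [347.  179.1] [ 0.597 -0.064  0.012]
mark_2 0.93 [313.4 180.9] [0.591 0.031 0.012]
mark_2 0.9 [252.  189.8] [0.564 0.205 0.012]
mark_2 0.68 [347.  179.1] [ 0.597 -0.064  0.012]
mark_3 0.93 [313.4 180.9] [0.591 0.031 0.012]
mark_3 0.9 [252.  189.8] [0.564 0.205 0.012]
mark_3 0.68 [347.  179.1] [ 0.597 -0.064  0.012]
1.0 [[-9.24997684e-01  3.79972741e-01  2.18309227e-05]
 [ 3.79972742e-01  9.24997684e-01  2.39591206e-05]
 [-1.10897402e-05  3.04572866e-05 -9.99999999e-01]] [-0.53647817  0.78459135  0.12674072]
```

View pics/top0.png

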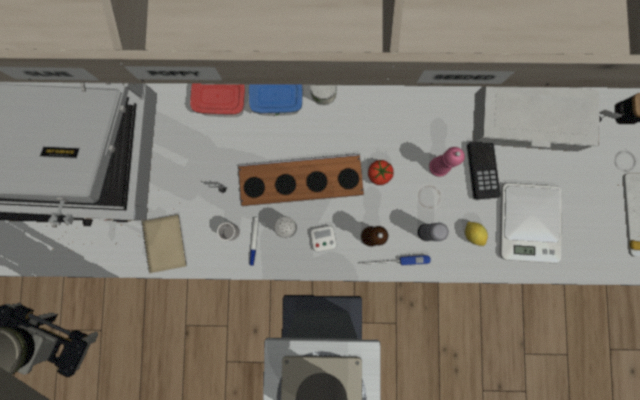

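View pics/scene0.png

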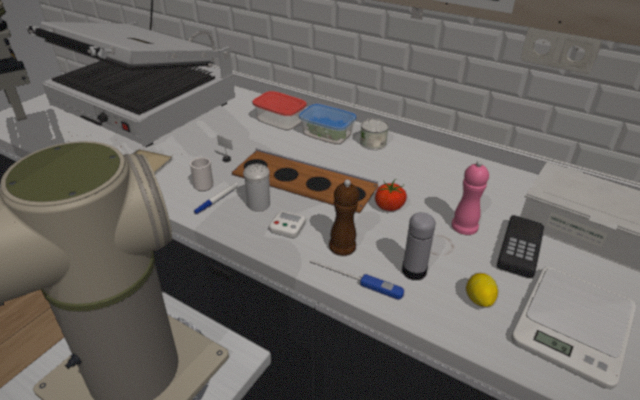

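Top view: pepper (374,236), salt (433,231), dredger (286,227), pot (228,231), the pink look-alike (447,162), and marks at about (254,187), (285,184), (317,181) and (348,178). The sign at (220,187) is at the left (+y) end, so pepper goes to mark_3, salt to mark_2, dredger to mark_1 and pot to mark_0.

Next I measure the marks by colour and turn the tool so the fingers close across the rail.

Run:
```python
from h import *
import json
im=cv2.imread('pics/top0.png'); g=im.max(axis=2)
P=[]
for c in [(348,178),(317,181),(285,184),(254,187)]:
    w=np.zeros(g.shape,np.uint8); cv2.circle(w,c,14,1,-1)
    m=((g<45)&(w>0)).astype(np.uint8); ys,xs=np.nonzero(m)
    p=at("top",(xs.mean(),ys.mean()),0.014); P.append(p[:2].tolist()); print(m.sum(),xs.mean(),ys.mean(),p.round(4))
im=cv2.imread('pics/scene0.png'); 
P=np.array(P);d=np.diff(P,axis=0);print(np.linalg.norm(d,axis=1))
r=P[3]-P[0];print(np.degrees(np.arctan2(-r[0],r[1])))
json.dump(P.tolist(),open('marks.json','w'))
```

```text
296 347.9628378378378 178.23648648648648 [ 0.5997 -0.0668  0.014 ]
304 316.30592105263156 181.17763157894737 [0.5902 0.0227 0.014 ]
300 285.08666666666664 183.99333333333334 [0.5812 0.1111 0.014 ]
307 253.77524429967426 186.87947882736157 [0.5719 0.1997 0.014 ]
[0.09003048 0.08878043 0.089074  ]
5.945494290818631
```

>>> {"fn": "jog_arm", "kwargs": {
  "plan": [
    [[0,0,-15],[0,0,10.1],93],
    [[0,0,-15],[0,0,10.1],93],
    [[0,0,-15],[0,0,10.1],93],
    [[0,0,-15],[0,0,10.1],93],
    [[0,0,-10],[0,0,10.1],93],
    [[0,0,-10],[0,0,10.1],93],
    [[0,0,0],[0,0,0],93]
  ]
}}

```text
time_s: 1.88
tool_pos: [0.2282, 0.5554, 0.2997]
ee_rot: [[-0.124, 0.992, 0.001], [0.992, 0.124, 0.002], [0.002, 0.001, -1.0]]
wrist_force: [0.4, -0.3, 0.4]
finger_gap: 1.0
gripper_force: 0.0
```

>>> {"fn": "jog_arm", "kwargs": {
  "plan": [
    [[-25,10,0],[0,0,1.1],93],
    [[-46,20,0],[0,0,0],93],
    [[-48,20,0],[0,0,0],93],
    [[-48,20,0],[0,0,0],93],
    [[-48,15,0],[0,0,0],93],
    [[-48,15,0],[0,0,0],93],
    [[-48,15,0],[0,0,0],93],
    [[-48,10,0],[0,0,0],93],
    [[-48,0,0],[0,0,0],93],
    [[-48,0,0],[0,0,0],93],
    [[-48,0,0],[0,0,0],93],
    [[-48,0,0],[0,0,0],93],
    [[-48,0,0],[0,0,0],93],
    [[-48,0,0],[0,0,0],93],
    [[-40,0,0],[0,0,0],93],
    [[-25,0,0],[0,0,0],93],
    [[0,0,0],[0,0,0],93]
  ]
}}

```text
time_s: 4.0
tool_pos: [0.4264, -0.1411, 0.2978]
ee_rot: [[-0.105, 0.994, -0.001], [0.994, 0.105, 0.0], [0.0, -0.001, -1.0]]
wrist_force: [-0.5, -0.2, -0.0]
finger_gap: 0.999
gripper_force: 0.0
```

Run:
```python
from h import *
s=robot.sense();print(s["tool_pos"],np.round(s["ee_rot"],3).tolist())
c=robot.get_calibration("wrist");snap("wrist","w1")
print(np.round(c["camera_matrix"],1).tolist(),np.round(c["extrinsics"],3).tolist())
for t in ["pepper_mill","salt_mill","dredger"]:
    for r in robot.outline_of("wrist",t)[:2]: print(t,r["conf"],r["extent"])
    for r in robot.spot_point("wrist",t)[:2]: print(r["conf"],r["location"],at("wrist",r["location"],0,c).round(4))
```

```text
[ 0.42638677 -0.14112921  0.29780447] [[-0.105, 0.994, -0.001], [0.994, 0.105, 0.0], [0.0, -0.001, -1.0]]
[[296.0, 0.0, 322.6], [0.0, 296.0, 196.2], [0.0, 0.0, 1.0]] [[0.995, 0.104, 0.002, -0.409], [-0.099, 0.949, -0.298, 0.235], [-0.032, 0.296, 0.955, -0.412], [0.0, 0.0, 0.0, 1.0]]
pepper_mill 0.71 [313.0, 134.0, 358.9, 197.1]
pepper_mill 0.32 [355.5, 1.7, 381.7, 5.6]
0.63 [328.4, 155.2] [ 0.4347 -0.1343  0.    ]
salt_mill 0.92 [310.3, 231.6, 349.8, 306.6]
0.77 [330.1, 242.1] [ 0.4542 -0.2838  0.    ]
dredger 0.56 [354.1, 0.0, 378.2, 3.3]
```

View pics/w1.png

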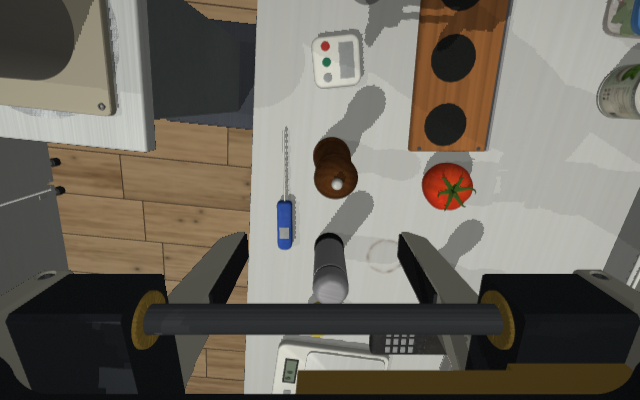

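The wrist view shows the pepper mill with its knob at (337,184) and foot near (331,155), the salt mill's foot at (329,240) and cap at (330,290), and two of the marks.

Run:
```python
from h import *
for n,px,z in [("knob",(337,184),.168),("head",(335.8,178),.14),("salttop",(330.5,289),.138),("mark0",(445.5,125),.014),("mark1",(453,58),.014)]: print(n,at("wrist",px,z).round(4))
im=cv2.imread('pics/w1.png');g=im.max(axis=2)
for c in [(445,125),(453,58)]:
    w=np.zeros(g.shape,np.uint8); cv2.circle(w,c,26,1,-1)
    ys,xs=np.nonzero((g<45)&(w>0)); print(len(xs),xs.mean(),ys.mean(),at("wrist",(xs.mean(),ys.mean()),.014).round(4))
# head in top/scene
for px,z in [((375,236),.15)]: print(at("top",px,z).round(4))
```

```text
knob [ 0.4412 -0.1339  0.168 ]
head [ 0.4413 -0.1344  0.14  ]
salttop [ 0.4519 -0.2812  0.138 ]
mark0 [ 0.6034 -0.0672  0.014 ]
mark1 [0.593  0.0233 0.014 ]
1321 444.96366389099165 124.02346707040121 [ 0.6023 -0.0659  0.014 ]
1607 452.994399502178 57.38083385189795 [0.5928 0.0241 0.014 ]
[ 0.4372 -0.1252  0.15  ]
```

>>> {"fn": "jog_arm", "kwargs": {
  "plan": [
    [[5,14,0],[0,0,0],93],
    [[0,0,20],[0,0,0],93],
    [[0,0,35],[0,0,0],93],
    [[0,0,35],[0,0,0],93],
    [[0,0,35],[0,0,0],93],
    [[0,0,30],[0,0,0],93],
    [[0,0,17],[0,0,0],93],
    [[0,0,5],[0,0,0],93],
    [[0,0,0],[0,0,0],60],
    [[0,0,0],[0,0,0],52],
    [[0,0,0],[0,0,0],44],
    [[0,0,0],[0,0,0],40],
    [[0,0,0],[0,0,0],40],
    [[0,0,0],[0,0,0],40]
  ],
  "grip_force": 25
}}

```text
time_s: 6.1
tool_pos: [0.4401, -0.1336, 0.1219]
ee_rot: [[-0.104, 0.995, -0.0], [0.995, 0.104, -0.0], [-0.0, -0.0, -1.0]]
wrist_force: [-0.4, 0.8, 2.5]
finger_gap: 0.516
gripper_force: 25.0
```

>>> {"fn": "jog_arm", "kwargs": {
  "plan": [
    [[0,0,-15],[0,0,0],40],
    [[0,0,-35],[0,0,0],40],
    [[0,0,-40],[0,0,0],40],
    [[0,0,-35],[0,0,0],40],
    [[0,0,-15],[0,0,0],40],
    [[10,10,0],[0,0,0],40],
    [[25,20,0],[0,0,0],40],
    [[35,30,0],[0,0,0],40],
    [[40,35,0],[0,0,0],40],
    [[40,35,0],[0,0,0],40],
    [[30,25,0],[0,0,0],40],
    [[15,10,0],[0,0,0],40],
    [[5,2,0],[0,0,0],40],
    [[0,0,0],[0,0,0],40],
    [[0,0,0],[0,0,0],40]
  ]
}}

```text
time_s: 7.98
tool_pos: [0.5852, 0.0817, 0.2618]
ee_rot: [[-0.103, 0.995, 0.0], [0.995, 0.103, -0.0], [-0.0, 0.0, -1.0]]
wrist_force: [-0.5, 0.0, -1.9]
finger_gap: 0.512
gripper_force: 25.0
```

Run:
```python
from h import *
s=robot.sense();print(s["tool_pos"],s["finger_gap"],s["wrist_force"])
snap("wrist","w2")
c=robot.get_calibration("wrist")
for t in ["mark_3","dredger","pick_pot"]:
    for r in robot.spot_point("wrist",t)[:5]: print(t,round(r["conf"],2),np.round(r["location"],1),at("wrist",r["location"],0.012 if "mark" in t else 0,c).round(4))
```

```text
[0.5851671  0.08173678 0.26181378] 0.5116201317320428 [-0.45149684  0.03248841 -1.92273569]
mark_3 0.62 [319.8 146.5] [0.5789 0.1072 0.012 ]
mark_3 0.57 [321.6  80.3] [0.5727 0.1935 0.012 ]
dredger 0.9 [237.1 138.9] [0.4604 0.1043 0.    ]
pick_pot 0.72 [230.7  15.3] [0.4499 0.2594 0.    ]
```

View pics/w2.png

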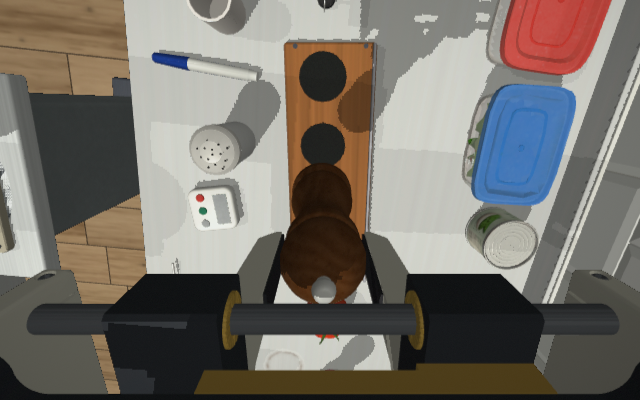

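Mark_3 shows whole at about (323,76), mark_2 at (322,145), and the mill hangs straight in the grip.

Run:
```python
from h import *
im=cv2.imread('pics/w2.png');g=im.max(axis=2)
for c in [(323,76),(323,145)]:
    w=np.zeros(g.shape,np.uint8); cv2.circle(w,c,30,1,-1)
    m=((g<48)&(w>0)).astype(np.uint8)
    n,l,st,ce=cv2.connectedComponentsWithStats(m); k=1+np.argmax(st[1:,4])
    cs,_=cv2.findContours((l==k).astype(np.uint8),0,1); e=cv2.minEnclosingCircle(cs[0]); f=cv2.fitEllipse(cs[0])
    print(st[k],ce[k],e,f[0],f[1]); print(at("wrist",f[0],.014).round(4))
p=np.array([.5733,.2003])
```

```text
[ 300   52   46   49 1791] [322.42546064  75.94751535] ((322.3260192871094, 75.93570709228516), 24.521203994750977) (322.4414367675781, 75.95361328125) (45.318687438964844, 48.449039459228516)
[0.5734 0.1992 0.014 ]
[ 301  123   44   53 1719] [322.39208842 148.46015125] ((322.59228515625, 149.36219787597656), 26.365453720092773) (322.3977966308594, 148.5670623779297) (41.66973114013672, 52.14604949951172)
[0.583  0.1054 0.014 ]
```

>>> {"fn": "jog_arm", "kwargs": {
  "plan": [
    [[15,0,0],[0,0,0],40],
    [[35,0,0],[0,0,0],40],
    [[40,0,0],[0,0,0],40],
    [[22,0,0],[0,0,0],40],
    [[6,0,0],[0,0,0],40],
    [[0,0,0],[0,0,0],40],
    [[0,0,20],[0,0,0],40],
    [[0,0,30],[0,0,0],40],
    [[0,0,30],[0,0,0],40],
    [[0,0,20],[0,0,0],40],
    [[0,0,12],[0,0,0],40],
    [[0,0,6],[0,0,0],40],
    [[0,0,4],[0,0,0],40],
    [[0,0,2],[0,0,0],40],
    [[0,0,0],[0,0,0],40],
    [[0,0,0],[0,0,0],40]
  ]
}}

```text
time_s: 10.18
tool_pos: [0.5735, 0.2003, 0.1381]
ee_rot: [[-0.104, 0.995, 0.001], [0.995, 0.104, 0.0], [0.0, 0.001, -1.0]]
wrist_force: [0.4, -0.6, -1.6]
finger_gap: 0.513
gripper_force: 25.0
```

>>> {"fn": "jog_arm", "kwargs": {
  "plan": [
    [[-0.5,-0.5,1],[0,0,0],40],
    [[0,0,1.2],[0,0,0],40],
    [[0,0,0],[0,0,0],40],
    [[0,0,0],[0,0,0],40]
  ]
}}

```text
time_s: 10.68
tool_pos: [0.573, 0.1997, 0.1359]
ee_rot: [[-0.104, 0.995, 0.001], [0.995, 0.104, 0.0], [0.0, 0.001, -1.0]]
wrist_force: [-1.3, 0.3, 3.2]
finger_gap: 0.511
gripper_force: 25.0
```

>>> {"fn": "jog_arm", "kwargs": {
  "plan": [
    [[0,0,0],[0,0,0],52],
    [[0,0,0],[0,0,0],60],
    [[0,0,0],[0,0,0],80],
    [[0,0,0],[0,0,0],93],
    [[0,0,-15],[0,0,0],93],
    [[0,0,-40],[0,0,0],93],
    [[0,0,-50],[0,0,0],93],
    [[0,0,-40],[0,0,0],93],
    [[-15,-5,-15],[0,0,0],93],
    [[-40,-15,0],[0,0,0],93],
    [[-55,-20,0],[0,0,0],93],
    [[-55,-20,0],[0,0,0],93],
    [[-55,-20,0],[0,0,0],93],
    [[-55,-20,0],[0,0,0],93],
    [[-55,-20,0],[0,0,0],93],
    [[-55,-20,0],[0,0,0],93],
    [[-40,-20,0],[0,0,0],93],
    [[-20,-10,0],[0,0,0],93],
    [[0,0,0],[0,0,0],93]
  ]
}}

```text
time_s: 13.05
tool_pos: [0.4482, -0.2622, 0.2943]
ee_rot: [[-0.101, 0.995, -0.002], [0.995, 0.101, 0.001], [0.001, -0.002, -1.0]]
wrist_force: [0.0, 0.2, 0.1]
finger_gap: 0.998
gripper_force: 0.0
```

Run:
```python
from h import *
s=robot.sense();print(s["time_s"],s["tool_pos"]);c=robot.get_calibration("wrist")
snap("wrist","w3")
for r in robot.spot_point("wrist","salt_mill")[:2]: print(r["conf"],r["location"],at("wrist",r["location"],0,c).round(4))
for r in robot.outline_of("wrist","salt_mill")[:1]: print(r["extent"])
```

```text
13.05 [ 0.44821609 -0.26216533  0.29429687]
0.77 [324.1, 178.5] [ 0.4534 -0.2926  0.    ]
[305.6, 160.1, 346.2, 222.1]
```

View pics/w3.png

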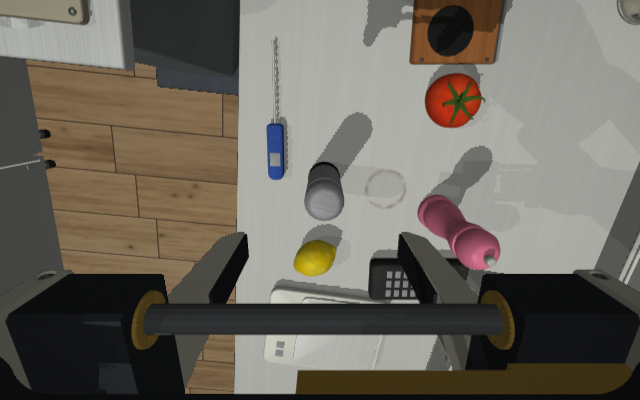

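The salt mill stands upright, cap centred near (324,202) and foot near (323,176); the pink look-alike is well clear.

Run:
```python
from h import *
for px,z in [((324.5,202),.136),((323,177),0.0)]: print(at("wrist",px,z).round(4))
```

```text
[ 0.4543 -0.2851  0.136 ]
[ 0.4534 -0.2884  0.    ]
```

>>> {"fn": "jog_arm", "kwargs": {
  "plan": [
    [[-15,3,0],[0,0,0],93],
    [[-8,0,15],[0,0,0],93],
    [[0,0,40],[0,0,0],93],
    [[0,0,45],[0,0,0],93],
    [[0,0,45],[0,0,0],93],
    [[0,0,40],[0,0,0],93],
    [[0,0,20],[0,0,0],93],
    [[0,0,8],[0,0,0],93],
    [[0,0,0],[0,0,0],60],
    [[0,0,0],[0,0,0],52],
    [[0,0,0],[0,0,0],44],
    [[0,0,0],[0,0,0],40],
    [[0,0,0],[0,0,0],40],
    [[0,0,0],[0,0,0],40]
  ],
  "grip_force": 25
}}

```text
time_s: 14.95
tool_pos: [0.4554, -0.2834, 0.0827]
ee_rot: [[-0.104, 0.995, 0.0], [0.995, 0.104, -0.0], [-0.0, 0.0, -1.0]]
wrist_force: [-0.4, -0.2, 1.8]
finger_gap: 0.507
gripper_force: 24.8
```

>>> {"fn": "jog_arm", "kwargs": {
  "plan": [
    [[0,0,-15],[0,0,0],40],
    [[0,0,-40],[0,0,0],40],
    [[0,0,-50],[0,0,0],40],
    [[0,0,-50],[0,0,0],40],
    [[0,0,-25],[0,0,0],40],
    [[20,10,0],[0,0,0],40],
    [[40,20,0],[0,0,0],40],
    [[50,25,0],[0,0,0],40],
    [[55,25,0],[0,0,0],40],
    [[50,25,0],[0,0,0],40],
    [[35,25,0],[0,0,0],40],
    [[25,20,0],[0,0,0],40],
    [[15,12,0],[0,0,0],40],
    [[0,5,0],[0,0,0],40],
    [[0,0,0],[0,0,0],40],
    [[0,0,0],[0,0,0],40]
  ]
}}

```text
time_s: 16.95
tool_pos: [0.591, 0.0214, 0.2625]
ee_rot: [[-0.103, 0.995, -0.0], [0.995, 0.103, -0.0], [-0.0, -0.0, -1.0]]
wrist_force: [-0.1, -0.2, -1.3]
finger_gap: 0.512
gripper_force: 24.8
```

Run:
```python
from h import *
s=robot.sense();print(s["time_s"],s["tool_pos"],s["wrist_force"]);c=robot.get_calibration("wrist")
snap("wrist","w4")
for t in ("salt_mill","mark_2","pepper_mill"):
  for r in robot.spot_point("wrist",t)[:3]: print(t,r["conf"],r["location"],at("wrist",r["location"],{"s":s["tool_pos"][2]-.0827,"m":.012,"p":.014}[t[0]],c).round(4))
im=cv2.imread('pics/w4.png');g=im.max(axis=2)
P=c["extrinsics"]
E=np.array(P);K=np.array(c["camera_matrix"])
for nm,p in [("salt top if centred",np.r_[s["tool_pos"][:2],s["tool_pos"][2]-.0827+.138]),("base",np.r_[s["tool_pos"][:2],s["tool_pos"][2]-.0827]),("m2",[.582,.1115,.014])]:
    q=E[:3,:3]@p+E[:3,3];u=K@[q[0],-q[1],-q[2]];print(nm,u[:2]/u[2])
```

```text
16.95 [0.59099186 0.0213939  0.26251245] [-0.14887898 -0.20118404 -1.32849324]
salt_mill 0.8 [320.2, 207.6] [0.589  0.0159 0.1798]
salt_mill 0.56 [232.0, 95.6] [0.5097 0.103  0.1798]
mark_2 0.76 [321.8, 167.0] [0.5902 0.018  0.012 ]
mark_2 0.7 [321.3, 98.0] [0.5801 0.1112 0.012 ]
pepper_mill 0.96 [328.0, 353.9] [ 0.6348 -0.3138  0.014 ]
pepper_mill 0.91 [321.3, 20.9] [0.571  0.2014 0.014 ]
salt top if centred [324.24999435 300.98633683]
base [323.0312306  202.01102976]
m2 [322.722888   97.9102012]
```

View pics/w4.png

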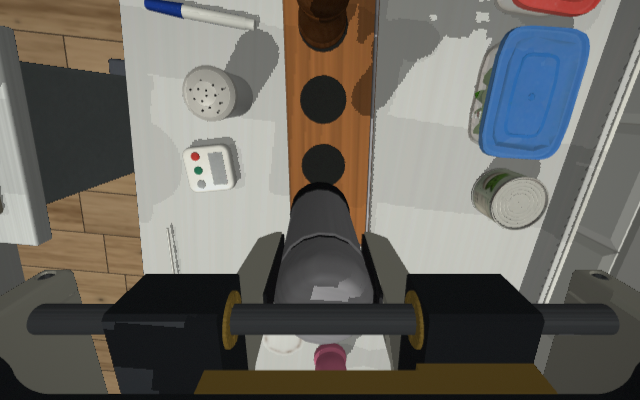

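The salt mill's black foot has its upper edge at row 182 around column 320, mark_2 shows at (323,98), and pepper stands on mark_3. I'll check where the mill sits in the grip.

Run:
```python
from h import *
c=robot.get_calibration("wrist");s=robot.sense();E=np.array(c["extrinsics"]);K=np.array(c["camera_matrix"]);R=np.array(s["ee_rot"])
a=np.linspace(0,6.283,60)
def pj(p): q=E[:3,:3]@p+E[:3,3];u=K@[q[0],-q[1],-q[2]];return u[:2]/u[2]
for off in (0,-.003,-.006):
  pts=[]
  for z in (0,):
    B=s["tool_pos"]+R@np.array([off,0,.0827-z])
    pts=np.array([pj(B+R@np.array([.025*np.cos(t),.025*np.sin(t),0])) for t in a])
  print(off,pts.min(0),pts.max(0))
im=cv2.imread('pics/w4.png');print(im.max(axis=2)[172:200,322]); print(im.max(axis=2)[203,284:298],im.max(axis=2)[203,344:358])
g=im.max(axis=2)
w=np.zeros(g.shape,np.uint8); cv2.circle(w,(323,99),27,1,-1)
m=((g<48)&(w>0)).astype(np.uint8);n,l,st,ce=cv2.connectedComponentsWithStats(m); k=1+np.argmax(st[1:,4])
cs,_=cv2.findContours((l==k).astype(np.uint8),0,1);f=cv2.fitEllipse(cs[0]);print(st[k],f,at("wrist",f[0],.014))
```

```text
0 [294.84187509 174.53388526] [351.11449763 227.96893134]
-0.003 [294.93996919 177.91773579] [351.02091175 230.98994111]
-0.006 [295.03739715 181.27799796] [350.92796112 233.99104699]
[30 31 32 31 32 31 31 30 32 28 18  9  9  9 13 10 11 25 44 59 58 59 58 58
 59 60 59 59]
[196 196 196 196 196 196 124 129  54  15  25  48  54  54] [ 64  49  16  65 146 154 152 148 143 140 141 135 133 143]
[ 301   76   45   47 1679] ((322.8482971191406, 98.98113250732422), (44.42916488647461, 46.2855110168457), 1.8468682765960693) [0.58244426 0.11077988 0.014     ]
```

Run:
```python
from h import *
c=robot.get_calibration("wrist");s=robot.sense();E=np.array(c["extrinsics"]);K=np.array(c["camera_matrix"]);R=np.array(s["ee_rot"])
a=np.linspace(0,6.283,90)
def pj(p): q=E[:3,:3]@p+E[:3,3];u=K@[q[0],-q[1],-q[2]];return u[:2]/u[2]
def circ(r,d,off=(0,0)): 
    return np.array([pj(s["tool_pos"]+R@np.array([r*np.cos(t)+off[0],r*np.sin(t)+off[1],d])) for t in a])
p=circ(.029,.1219);print("pepper foot pred",p.min(0),p.max(0))
p=circ(.0245,-.019);print("pepper head pred",p.min(0),p.max(0),"knob",pj(s["tool_pos"]+R@np.array([0,0,.1219-.168])))
for d in (.0827-.028,.0827-.12): p=circ(.024,d);print("salt body",p.min(0),p.max(0))
for f in ("w2","w4"):
    im=cv2.imread(f'pics/{f}.png')[150:350,250:400];cv2.imwrite(f'pics/{f}c.png',cv2.resize(im,None,fx=2.6,fy=2.6))
i2=cv2.resize(cv2.imread('pics/w2.png')[150:350,260:390],None,fx=3,fy=3);i4=cv2.resize(cv2.imread('pics/w4.png')[150:350,260:390],None,fx=3,fy=3)
cv2.imwrite('pics/cmp.png',np.hstack([i2,i4]))
```

```text
pepper foot pred [294.21602477 161.46526113] [351.4295392  216.45348033]
pepper head pred [279.91400752 218.91611949] [367.4986051  296.98168462] knob [324.08925152 288.55062842]
salt body [293.01281353 184.07868316] [353.22867962 240.53364656]
salt body [275.98168116 234.17038304] [371.8943921  317.90421344]
```

View pics/cmp.png

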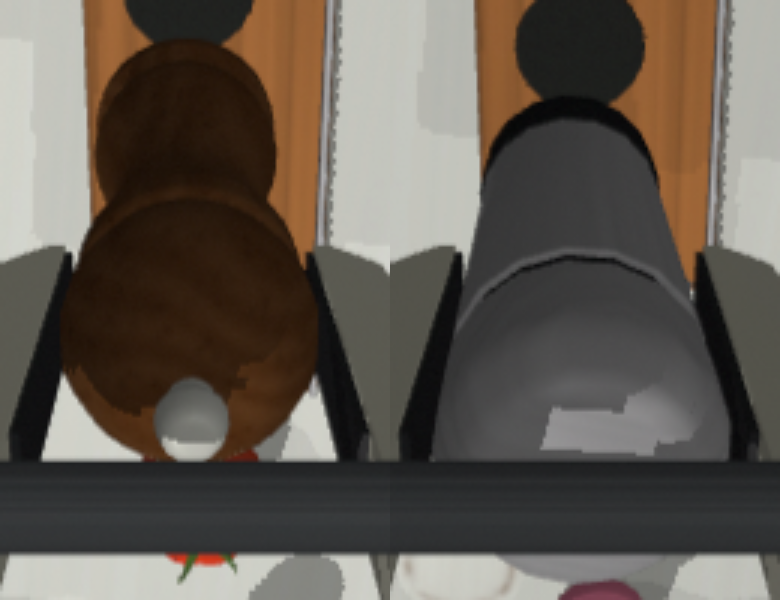

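Pepper's outline matched its prediction. The salt mill sits about 5–6 mm towards −x in the grip, so I'm compensating for that.

>>> {"fn": "jog_arm", "kwargs": {
  "plan": [
    [[20,2,0],[0,0,0],40],
    [[35,0,0],[0,0,0],40],
    [[30,0,0],[0,0,0],40],
    [[10.5,0,0],[0,0,0],40],
    [[0,0,0],[0,0,0],40],
    [[0,0,20],[0,0,0],40],
    [[0,0,40],[0,0,0],40],
    [[0,0,40],[0,0,0],40],
    [[0,0,30],[0,0,0],40],
    [[0,0,18],[0,0,0],40],
    [[0,0,10],[0,0,0],40],
    [[0,0,4],[0,0,0],40],
    [[0,0,2],[0,0,0],40],
    [[0,0,1],[0,0,0],40],
    [[0,0,0],[0,0,0],40],
    [[0,0,0],[0,0,0],40]
  ]
}}

```text
time_s: 19.15
tool_pos: [0.5835, 0.1178, 0.0978]
ee_rot: [[-0.104, 0.995, 0.001], [0.995, 0.104, 0.0], [0.0, 0.001, -1.0]]
wrist_force: [0.1, 0.3, -1.4]
finger_gap: 0.513
gripper_force: 24.8
```

>>> {"fn": "jog_arm", "kwargs": {
  "plan": [
    [[0,0,1],[0,0,0],40],
    [[0,0,0.6],[0,0,0],40],
    [[0,0,0],[0,0,0],40],
    [[0,0,0],[0,0,0],52],
    [[0,0,0],[0,0,0],60],
    [[0,0,0],[0,0,0],80],
    [[0,0,0],[0,0,0],93],
    [[0,0,-15],[0,0,0],93],
    [[0,0,-45],[0,0,0],93],
    [[0,0,-55],[0,0,0],93],
    [[0,0,-55],[0,0,0],93],
    [[-10,-10,-40],[0,0,0],93],
    [[-35,-30,0],[0,0,0],93],
    [[-40,-45,0],[0,0,0],93],
    [[-15,-40,0],[0,0,0],93],
    [[0,-5,0],[0,0,0],93],
    [[0,0,0],[0,0,0],93]
  ]
}}

```text
time_s: 21.28
tool_pos: [0.4649, 0.005, 0.307]
ee_rot: [[-0.104, 0.995, 0.002], [0.995, 0.104, 0.0], [-0.0, 0.002, -1.0]]
wrist_force: [-0.5, -0.0, -0.5]
finger_gap: 1.002
gripper_force: 0.0
```

Run:
```python
from h import *
s=robot.sense();print(s["time_s"],s["tool_pos"]);c=robot.get_calibration("wrist")
im=snap("wrist","w5");t=snap("top","t5")
for n in("wrist","top"):
  for tt in ("salt_mill","pepper_mill","dredger"):
    for r in robot.spot_point(n,tt)[:2]: print(n,tt,round(r["conf"],2),np.round(r["location"],1),at(n,r["location"],0 if tt=="dredger" else .014,c if n=="wrist" else None).round(4))
cv2.imwrite('pics/t5c.png',cv2.resize(t[140:260,200:400,::-1],None,fx=2,fy=2)); cv2.imwrite('pics/m5.png',np.vstack([im[:,:,::-1][0:300],np.pad(cv2.resize(t[140:260,200:400,::-1],None,fx=2.4,fy=2.4),((0,0),(0,160),(0,0)))]))
```

```text
21.275 [0.46486945 0.00497129 0.30703654]
wrist salt_mill 0.65 [405.4  94.2] [0.577  0.1135 0.014 ]
wrist pepper_mill 0.96 [391.5 333.5] [ 0.6307 -0.3146  0.014 ]
wrist pepper_mill 0.87 [413.5  29.3] [0.5723 0.1985 0.014 ]
wrist dredger 0.87 [322.   93.2] [0.4548 0.1028 0.    ]
wrist dredger 0.42 [413.5  27.7] [0.5755 0.2039 0.    ]
top pepper_mill 0.92 [438.1 168.7] [ 0.6298 -0.3217  0.014 ]
top pepper_mill 0.74 [250.2 184.4] [0.5789 0.21   0.014 ]
```

View pics/m5.png

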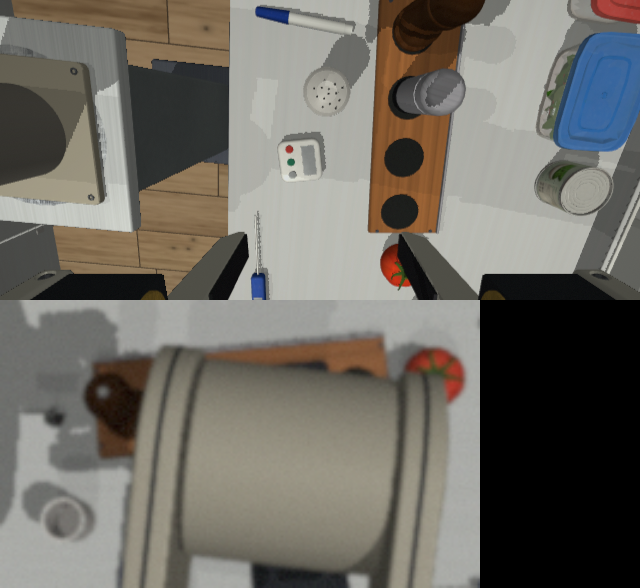

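Both mills stand on the rail: pepper at the top edge, salt's foot near (406,95) with its cap at (440,92). The dredger cap is at (327,91).

Run:
```python
from h import *
for n,px,z in [("salt top",(439.5,91.5),.150),("dredger top",(327,92),.09),("dredger cap",(327,90),.1)]: print(n,at("wrist",px,z).round(4))
im=cv2.imread('pics/w5.png')
cv2.imwrite('pics/w5c.png',cv2.resize(im[0:140,290:480],None,fx=4,fy=4))
```

```text
salt top [0.574  0.1122 0.15  ]
dredger top [0.4598 0.102  0.09  ]
dredger cap [0.4595 0.1039 0.1   ]
```

View pics/w5c.png

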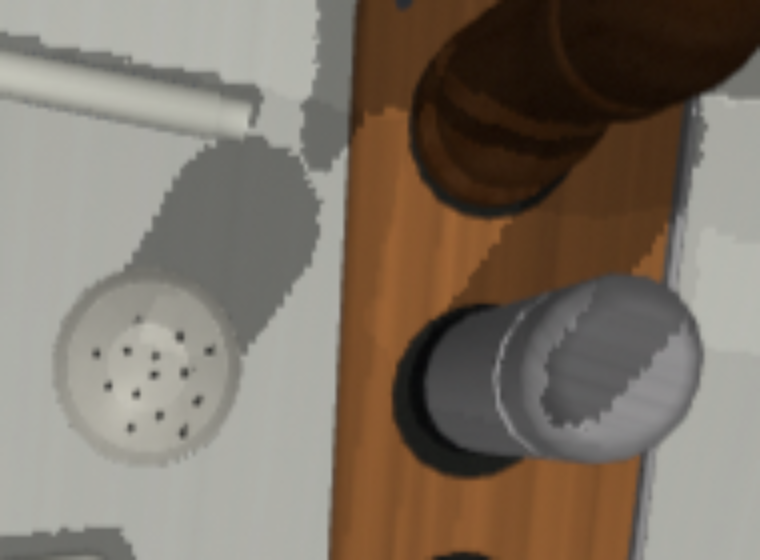

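Run:
```python
from h import *
c=robot.get_calibration("wrist");E=np.array(c["extrinsics"]);K=np.array(c["camera_matrix"])
def pj(p): q=E[:3,:3]@np.array(p)+E[:3,3];u=K@[q[0],-q[1],-q[2]];return u[:2]/u[2]
a=np.linspace(0,6.283,90)
def circ(p,r): return np.array([pj([p[0]+r*np.cos(t),p[1]+r*np.sin(t),p[2]]) for t in a])
im=cv2.imread('pics/w5.png');g=im.max(axis=2)
for cc in [(404,157),(399,211)]:
    w=np.zeros(g.shape,np.uint8); cv2.circle(w,cc,26,1,-1)
    m=((g<48)&(w>0)).astype(np.uint8);n,l,st,ce=cv2.connectedComponentsWithStats(m); k=1+np.argmax(st[1:,4])
    cs,_=cv2.findContours((l==k).astype(np.uint8),0,1);f=cv2.fitEllipse(cs[0]);print(f[0],at("wrist",f[0],.014).round(4))
big=cv2.resize(im[0:240,340:500],None,fx=4,fy=4,interpolation=cv2.INTER_CUBIC)[:, :]
def draw(p,r,col): cv2.polylines(big,[np.int32((circ(p,r)-[340,0]+.5)*4)],True,col,1)
for M in [(.6010,-.0664),(.5915,.0233),(.582,.1115)]: draw((*M,.014),.031,(0,255,0))
M=(.582,.1115)
draw((*M,.039),.024,(255,0,0));draw((*M,.142),.024,(0,0,255));draw((*M,.014),.025,(255,255,0))
cv2.imwrite('pics/ov.png',big[:600])
```

```text
(403.6335144042969, 157.01409912109375) [0.5898 0.0221 0.014 ]
(399.26239013671875, 211.08595275878906) [ 0.5992 -0.067   0.014 ]
```

View pics/ov.png

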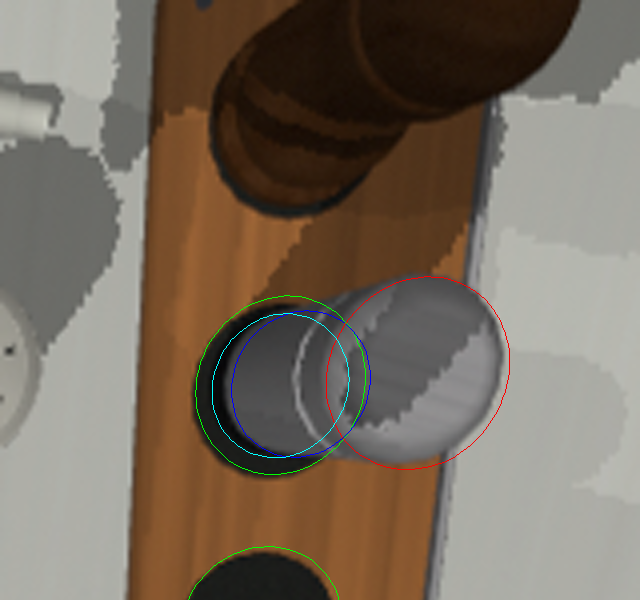

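```bash
python3 -c "
from h import *
print(np.round(robot.sense()['joint_positions'],3))"
```

```text
[-0.099 -0.259  1.705  0.     1.697 -0.204]
```

Gripping the dredger with the fingers across the rail would bring the gripper body close to the salt mill. I'll turn 60° for this pick.

>>> {"fn": "jog_arm", "kwargs": {
  "plan": [
    [[20,3,0],[0,0,0],93],
    [[40,3,0],[0,0,0],93],
    [[30,0,0],[0,0,0],93],
    [[9,0,0],[0,0,10],93],
    [[0,0,0],[0,0,10],93],
    [[0,0,15],[0,0,10],93],
    [[0,0,20],[0,0,10],93],
    [[0,0,20],[0,0,10],93],
    [[0,0,20],[0,0,10],93],
    [[0,0,35],[0,0,0],93],
    [[0,0,45],[0,0,0],93],
    [[0,0,45],[0,0,0],93],
    [[0,0,35],[0,0,0],93],
    [[0,0,20],[0,0,0],93],
    [[0,0,7],[0,0,0],93],
    [[0,0,0],[0,0,0],70],
    [[0,0,0],[0,0,0],60],
    [[0,0,0],[0,0,0],50],
    [[0,0,0],[0,0,0],45],
    [[0,0,0],[0,0,0],45]
  ],
  "grip_force": 25
}}

```text
time_s: 24.18
tool_pos: [0.4606, 0.1039, 0.0444]
ee_rot: [[0.809, 0.587, 0.001], [0.587, -0.809, 0.0], [0.001, 0.001, -1.0]]
wrist_force: [-0.1, -1.6, 2.5]
finger_gap: 0.588
gripper_force: 25.0
```

>>> {"fn": "jog_arm", "kwargs": {
  "plan": [
    [[0,0,-15],[0,0,0],45],
    [[0,0,-40],[0,0,0],45],
    [[0,0,-50],[0,0,0],45],
    [[0,0,-50],[0,0,0],45],
    [[0,0,-35],[0,0,-10],45],
    [[0,0,-15],[0,0,-10],45],
    [[0,0,0],[0,0,-10],45],
    [[0,0,0],[0,0,-10],45],
    [[0,0,0],[0,0,-10],45],
    [[0,0,0],[0,0,-10],45],
    [[-15,15,0],[0,0,0],45],
    [[-30,35,0],[0,0,0],45],
    [[-30,35,0],[0,0,0],45],
    [[-14,25,0],[0,0,0],45],
    [[-5,10,0],[0,0,0],45],
    [[0,2,0],[0,0,0],45],
    [[0,0,0],[0,0,0],45]
  ]
}}

```text
time_s: 26.3
tool_pos: [0.5906, 0.0237, 0.2491]
ee_rot: [[-0.105, 0.995, -0.0], [0.995, 0.105, 0.0], [0.0, -0.0, -1.0]]
wrist_force: [-0.0, 0.6, -1.5]
finger_gap: 0.589
gripper_force: 25.0
```

```bash
cat >> h.py <<'E'
def overlay(f,rings,box,scale,fn):
    "rings: (dx,dy,d in tool frame, r, colour)"
    im=cv2.imread(f'pics/{f}.png');c=robot.get_calibration("wrist");s=robot.sense();E=np.array(c["extrinsics"]);K=np.array(c["camera_matrix"]);R=np.array(s["ee_rot"])
    x0,y0,x1,y1=box;b=cv2.resize(im[y0:y1,x0:x1],None,fx=scale,fy=scale,interpolation=cv2.INTER_CUBIC)
    for dx,dy,d,r,col in rings:
        a=np.linspace(0,2*np.pi,90);P=s["tool_pos"]+(R@np.array([dx+r*np.cos(a),dy+r*np.sin(a),d+0*a])).T
        q=P@E[:3,:3].T+E[:3,3];u=(np.c_[q[:,0],-q[:,1],-q[:,2]])@K.T;u=u[:,:2]/u[:,2:]
        cv2.polylines(b,[np.int32((u-[x0,y0]+.5)*scale)],True,col,1)
    cv2.imwrite(f'pics/{fn}.png',b)
E
python3 - <<'E'
from h import *
s=robot.sense();print(s["time_s"],s["tool_pos"],np.round(s["ee_rot"],3).tolist(),s["wrist_force"],s["finger_gap"])
snap("wrist","w6")
overlay("w6",[(0,0,.0444,.0275,(0,255,0)),(0,0,.0444-.084,.0285,(0,0,255))],(240,100,410,300),3,"o6")
E
```

```text
26.3 [0.5906104  0.02372989 0.2490851 ] [[-0.105, 0.995, -0.0], [0.995, 0.105, 0.0], [0.0, -0.0, -1.0]] [-0.0476849   0.58009045 -1.47488963] 0.5890092624737518
```

View pics/o6.png

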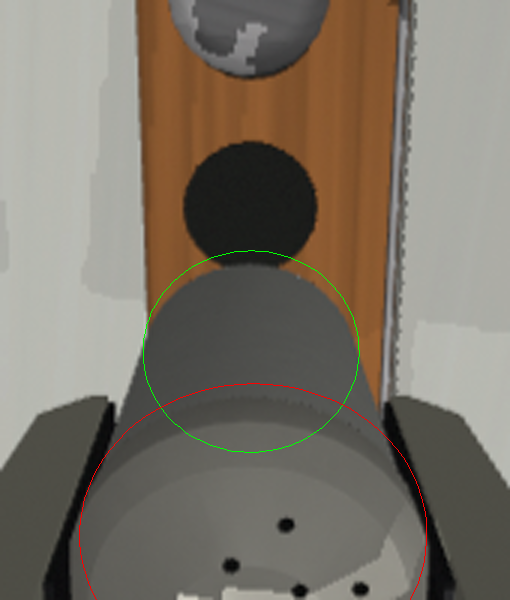

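>>> {"fn": "jog_arm", "kwargs": {
  "plan": [
    [[2.5,0.5,10],[0,0,0],45],
    [[0,0,30],[0,0,0],45],
    [[0,0,45],[0,0,0],45],
    [[0,0,45],[0,0,0],45],
    [[0,0,30],[0,0,0],45],
    [[0,0,16],[0,0,0],45],
    [[0,0,8],[0,0,0],45],
    [[0,0,4],[0,0,0],45],
    [[0,0,1.5],[0,0,0],45],
    [[0,0,1],[0,0,0],45],
    [[0,0,0.7],[0,0,0],45],
    [[0,0,0],[0,0,0],45]
  ]
}}

```text
time_s: 27.85
tool_pos: [0.592, 0.0256, 0.0585]
ee_rot: [[-0.104, 0.995, 0.001], [0.995, 0.104, -0.0], [-0.0, 0.001, -1.0]]
wrist_force: [-1.2, -0.2, 1.9]
finger_gap: 0.587
gripper_force: 25.0
```

>>> {"fn": "jog_arm", "kwargs": {
  "plan": [
    [[0,0,0],[0,0,0],60],
    [[0,0,0],[0,0,0],75],
    [[0,0,0],[0,0,0],93],
    [[0,0,0],[0,0,0],93],
    [[0,0,-15],[0,0,0],93],
    [[0,0,-45],[0,0,0],93],
    [[0,0,-55],[0,0,0],93],
    [[0,0,-55],[0,0,0],93],
    [[0,-10,-50],[0,0,0],93],
    [[5,-30,-20],[0,0,0],93],
    [[25,-40,0],[0,0,0],93],
    [[40,-30,0],[0,0,0],93],
    [[45,-10,0],[0,0,0],93],
    [[40,0,0],[0,0,0],93],
    [[20,0,0],[0,0,0],93],
    [[5,0,0],[0,0,0],93],
    [[0,0,0],[0,0,0],93]
  ]
}}

```text
time_s: 29.98
tool_pos: [0.4535, 0.1919, 0.2982]
ee_rot: [[-0.104, 0.995, 0.001], [0.995, 0.104, -0.0], [-0.0, 0.001, -1.0]]
wrist_force: [0.9, -0.0, 0.4]
finger_gap: 1.0
gripper_force: 0.0
```

Run:
```python
from h import *
s=robot.sense();print(s["time_s"],s["tool_pos"]);c=robot.get_calibration("wrist")
snap("wrist","w7")
for r in robot.outline_of("wrist","pick_pot")[:1]: print(r["conf"],r["extent"])
for r in robot.spot_point("wrist","pick_pot")[:1]: print(r["conf"],r["location"],at("wrist",r["location"],0,c).round(4))
```

```text
29.975 [0.45346834 0.19191664 0.29820072]
0.69 [302.6, 98.6, 339.3, 133.6]
0.71 [325.8, 115.2] [0.4518 0.2586 0.    ]
```

View pics/w7.png

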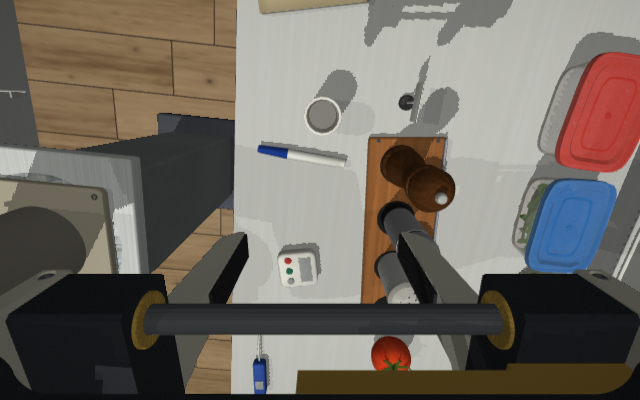

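The pot's rim is centred at (323,115) and it stands clear, though pepper is near. I'll turn −60° so the body stays away from it.

Run:
```python
from h import *
im=cv2.imread('pics/w7.png')
p=at("wrist",(322.8,115.2),.069);s=robot.sense();print(p.round(4),(np.array(s["ee_rot"]).T@(p-s["tool_pos"])*1000).round(1),np.round(s["joint_positions"],2))
```

```text
[0.4469 0.26   0.069 ] [ 69.1   0.4 228.8] [ 0.3  -0.18  1.65 -0.    1.67  0.19]
```

>>> {"fn": "jog_arm", "kwargs": {
  "plan": [
    [[15,2,0],[0,0,0],93],
    [[30,0,0],[0,0,0],93],
    [[18.5,0,0],[0,0,0],93],
    [[5,0,0],[0,0,-10],93],
    [[0,0,0],[0,0,-10],93],
    [[0,0,15],[0,0,-10],93],
    [[0,0,20],[0,0,-10],93],
    [[0,0,20],[0,0,-10],93],
    [[0,0,25],[0,0,-10],93],
    [[0,0,40],[0,0,0],93],
    [[0,0,45],[0,0,0],93],
    [[0,0,45],[0,0,0],93],
    [[0,0,35],[0,0,0],93],
    [[0,0,20],[0,0,0],93],
    [[0,0,5],[0,0,0],93],
    [[0,0,0],[0,0,0],65],
    [[0,0,0],[0,0,0],52],
    [[0,0,0],[0,0,0],44],
    [[0,0,0],[0,0,0],40],
    [[0,0,0],[0,0,0],40]
  ],
  "grip_force": 20
}}

```text
time_s: 32.62
tool_pos: [0.4484, 0.2604, 0.0279]
ee_rot: [[-0.913, 0.407, 0.0], [0.407, 0.913, -0.0], [-0.0, 0.0, -1.0]]
wrist_force: [-0.2, -1.2, 2.4]
finger_gap: 0.522
gripper_force: 20.0
```

>>> {"fn": "jog_arm", "kwargs": {
  "plan": [
    [[0,0,-15],[0,0,0],40],
    [[0,0,-45],[0,0,0],40],
    [[0,0,-55],[0,0,0],40],
    [[0,0,-55],[0,0,0],40],
    [[0,0,-45],[0,0,10],40],
    [[0,0,-17],[0,0,10],40],
    [[0,0,0],[0,0,10],40],
    [[0,0,0],[0,0,10],40],
    [[0,0,0],[0,0,10],40],
    [[0,0,0],[0,0,10],40],
    [[-20,0,0],[0,0,0],40],
    [[-45,10,0],[0,0,0],40],
    [[-55,20,0],[0,0,0],40],
    [[-55,25,0],[0,0,0],40],
    [[-55,25,0],[0,0,0],40],
    [[-55,20,0],[0,0,0],40],
    [[-40,13,0],[0,0,0],40],
    [[-15,5,0],[0,0,0],40],
    [[0,0,0],[0,0,0],40],
    [[0,0,0],[0,0,0],40]
  ]
}}

```text
time_s: 35.12
tool_pos: [0.6005, -0.0644, 0.2599]
ee_rot: [[-0.106, 0.994, -0.0], [0.994, 0.106, 0.0], [0.0, -0.0, -1.0]]
wrist_force: [-0.2, 0.4, -1.2]
finger_gap: 0.52
gripper_force: 20.0
```

Run:
```python
from h import *
s=robot.sense();print(s["time_s"],s["tool_pos"],np.round(s["ee_rot"],3).tolist(),s["wrist_force"],s["finger_gap"])
snap("wrist","w8")
d=np.array([.601,-.0664,.014])-s["tool_pos"];t=np.array(s["ee_rot"]).T@d;print(t*1000)
overlay("w8",[(0,0,.0279,.021,(0,255,0)),(0,0,.0279-.07,.024,(0,0,255)),(*t,.031,(255,255,0))],(240,100,410,300),3,"o8")
```

```text
35.125 [ 0.60052535 -0.0643582   0.25990787] [[-0.106, 0.994, -0.0], [0.994, 0.106, 0.0], [0.0, -0.0, -1.0]] [-0.24099467  0.36076663 -1.15033672] 0.5202348003381103
[ -2.1837881    0.25692107 245.90697409]
```

View pics/o8.png

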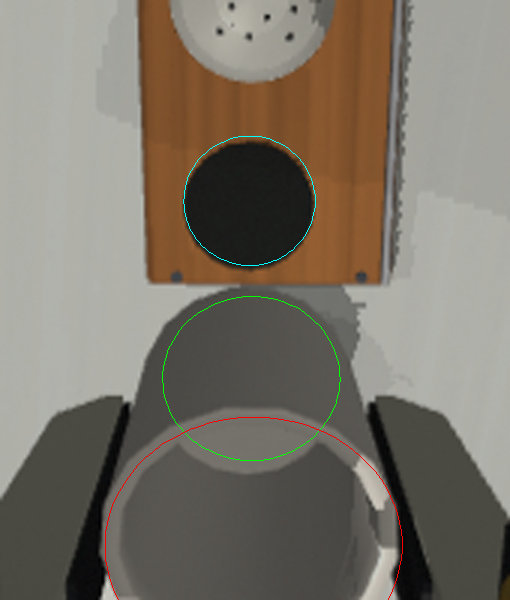

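The pot hangs straight, about 1.5 mm forward in the grip, and mark_0's centre reads about 3 mm back. I shift −4.5 mm and lower.

>>> {"fn": "jog_arm", "kwargs": {
  "plan": [
    [[-4.5,0,10],[0,0,0],40],
    [[0,0,35],[0,0,0],40],
    [[0,0,50],[0,0,0],40],
    [[0,0,50],[0,0,0],40],
    [[0,0,35],[0,0,0],40],
    [[0,0,20],[0,0,0],40],
    [[0,0,9],[0,0,0],40],
    [[0,0,5],[0,0,0],40],
    [[0,0,2],[0,0,0],40],
    [[0,0,1.5],[0,0,0],40],
    [[0,0,0.7],[0,0,0],40],
    [[0,0,0],[0,0,0],40]
  ]
}}

```text
time_s: 36.67
tool_pos: [0.6018, -0.07, 0.0419]
ee_rot: [[-0.104, 0.995, 0.001], [0.995, 0.104, -0.0], [-0.0, 0.001, -1.0]]
wrist_force: [1.1, -0.7, -0.0]
finger_gap: 0.524
gripper_force: 20.0
```

>>> {"fn": "jog_arm", "kwargs": {
  "plan": [
    [[0,0,0.7],[0,0,0],40],
    [[0,0,0],[0,0,0],40],
    [[0,0,0],[0,0,0],52],
    [[0,0,0],[0,0,0],65],
    [[0,0,0],[0,0,0],93],
    [[0,0,0],[0,0,0],93],
    [[0,0,-15],[0,0,0],93],
    [[0,0,-45],[0,0,0],93],
    [[0,0,-55],[0,0,0],93],
    [[0,0,-55],[0,0,0],93],
    [[0,0,-55],[0,0,0],93],
    [[-15,-10,-30],[0,0,0],93],
    [[-40,-30,0],[0,0,0],93],
    [[-50,-40,0],[0,0,0],93],
    [[-50,-30,0],[0,0,0],93],
    [[-50,-20,0],[0,0,0],93],
    [[-40,-10,0],[0,0,0],93],
    [[-15,0,0],[0,0,0],93],
    [[0,0,0],[0,0,0],93],
    [[0,0,0],[0,0,0],93]
  ]
}}

```text
time_s: 39.17
tool_pos: [0.4906, -0.3404, 0.2961]
ee_rot: [[-0.105, 0.994, 0.0], [0.994, 0.105, 0.0], [0.0, 0.0, -1.0]]
wrist_force: [-0.4, 0.1, 0.5]
finger_gap: 0.997
gripper_force: 0.0
```

Run:
```python
from h import *
s=robot.sense();print(s["time_s"],s["tool_pos"])
snap("wrist","w9");t=snap("top","t9");sc=snap("scene","s9")
def pj(n,p):
    c=robot.get_calibration(n);E=np.array(c["extrinsics"]);K=np.array(c["camera_matrix"]);q=p@E[:3,:3].T+E[:3,3];u=np.c_[q[:,0],-q[:,1],-q[:,2]]@K.T;return u[:,:2]/u[:,2:]
a=np.linspace(0,2*np.pi,90)
M=[(.6005,-.0668),(.5912,.0231),(.582,.1113),(.5727,.1996)];H=[(.07,.024),(.084,.0285),(.128,.024),(.14,.0245)]
outs=[]
for n,im,(x0,y0,x1,y1),k in (("top",t,(230,150,380,220),5),("scene",sc,(220,80,370,180),5)):
    b=cv2.resize(im[y0:y1,x0:x1,::-1],None,fx=k,fy=k,interpolation=cv2.INTER_CUBIC)
    for (mx,my),(h,r) in zip(M,H):
        for z,rr,col in((.014,.031,(0,255,0)),(.014+h,r,(0,0,255))):
            P=np.c_[mx+rr*np.cos(a),my+rr*np.sin(a),0*a+z]; cv2.polylines(b,[np.int32((pj(n,P)-[x0,y0]+.5)*k)],True,col,1)
    outs.append(b)
o=np.vstack(outs);print(o.shape);cv2.imwrite('pics/o9.png',cv2.resize(o,None,fx=.7,fy=.7,interpolation=cv2.INTER_AREA))
```

```text
39.175 [ 0.49061024 -0.34043136  0.29607012]
(850, 750, 3)
```

View pics/o9.png

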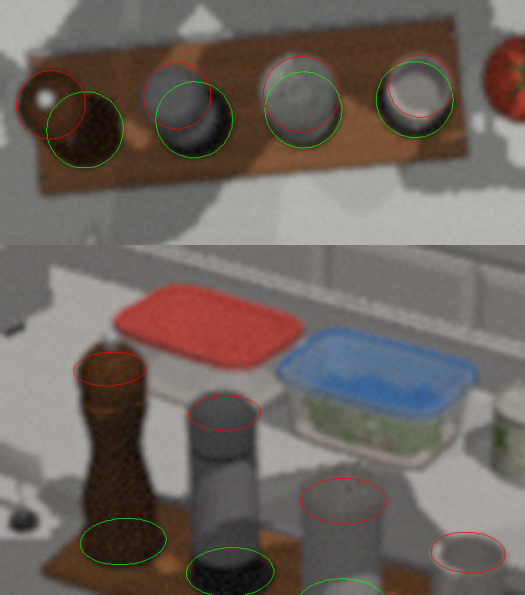

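All four stand upright on their marks, with pepper, salt and pot within about 2 mm. The dredger looks about 3–4 mm to +y, so I'll do one numeric check.

Run:
```python
from h import *
def pj(n,p):
    c=robot.get_calibration(n);E=np.array(c["extrinsics"]);K=np.array(c["camera_matrix"]);q=p@E[:3,:3].T+E[:3,3];u=np.c_[q[:,0],-q[:,1],-q[:,2]]@K.T;return u[:,:2]/u[:,2:]
a=np.linspace(0,2*np.pi,60)
M=[(.6005,-.0668),(.5912,.0231),(.582,.1113),(.5727,.1996)]
S=[("pick_pot",[(0,.021),(.07,.024)]),("dredger",[(0,.0275),(.084,.0285),(.106,.01)]),("salt_mill",[(0,.025),(.128,.024),(.138,.018)]),("pepper_mill",[(0,.029),(.14,.0245),(.17,.006)])]
for n in("top","scene"):
  for (nm,pr),m in zip(S,M):
    P=pj(n,np.vstack([np.c_[m[0]+r*np.cos(a),m[1]+r*np.sin(a),0*a+.014+h] for h,r in pr]))
    rs=robot.outline_of(n,nm)
    e=np.r_[P.min(0),P.max(0)]
    for r in rs[:2]: print(n,nm,round(r["conf"],2),(np.array(r["extent"])-e).round(1))
```

```text
top pick_pot 0.72 [-3.2  3.6 -0.7  0.7]
top dredger 0.96 [-2.  -1.2 -0.6 -2.3]
top salt_mill 0.64 [-2.5  5.4 -1.5 -0.1]
top pepper_mill 0.6 [-2.9  2.5  0.1  1. ]
top pepper_mill 0.6 [195.5 -22.4 202.2 -21.4]
scene pick_pot 0.82 [0.9 1.4 1.4 0.8]
scene dredger 0.61 [-1.7  0.2 -0.9 -0.4]
scene dredger 0.35 [34.3 51.7 40.4 13.8]
scene salt_mill 0.98 [ 0.5 -0.1  1.5 -0.2]
scene pepper_mill 0.78 [209.6  58.2 221.5  65.3]
scene pepper_mill 0.68 [-0.3  4.7  0.2  1.3]
```

Everything is within tolerance except the dredger, 3–4 mm towards +y. There's ample time, so I'll re-grip and nudge it.

>>> {"fn": "jog_arm", "kwargs": {
  "plan": [
    [[20,10,0],[0,0,0],93],
    [[45,20,0],[0,0,0],93],
    [[55,22,0],[0,0,0],93],
    [[55,22,0],[0,0,0],93],
    [[55,22,0],[0,0,0],93],
    [[55,22,0],[0,0,0],93],
    [[45,15,0],[0,0,0],93],
    [[21,5,0],[0,0,0],93],
    [[0,0,0],[0,0,0],93],
    [[0,0,0],[0,0,0],93]
  ]
}}

```text
time_s: 40.98
tool_pos: [0.5906, 0.0207, 0.2958]
ee_rot: [[-0.103, 0.995, -0.0], [0.995, 0.103, -0.001], [-0.001, -0.0, -1.0]]
wrist_force: [0.2, -0.4, 0.4]
finger_gap: 1.001
gripper_force: 0.0
```

>>> {"fn": "jog_arm", "kwargs": {
  "plan": [
    [[4,0.5,15],[0,0,0],93],
    [[0,0,45],[0,0,0],93],
    [[0,0,50],[0,0,0],93],
    [[0,0,50],[0,0,0],93],
    [[0,0,40],[0,0,0],93],
    [[0,0,22],[0,0,0],93],
    [[0,0,12],[0,0,0],93],
    [[0,0,3],[0,0,0],93],
    [[0,0,0],[0,0,0],70],
    [[0,0,0],[0,0,0],60],
    [[0,0,0],[0,0,0],50],
    [[0,0,0],[0,0,0],45],
    [[0,0,0],[0,0,0],45],
    [[0,0,0],[0,0,0],45],
    [[0,0,-3],[0,0,0],45],
    [[-3,0,0],[0,0,0],45],
    [[0,0,0],[0,0,0],45],
    [[0,0,2],[0,0,0],45],
    [[0,0,1],[0,0,0],45],
    [[0,0,0],[0,0,0],45]
  ],
  "grip_force": 25
}}

```text
time_s: 43.48
tool_pos: [0.5911, 0.0227, 0.0591]
ee_rot: [[-0.104, 0.995, -0.0], [0.995, 0.104, -0.0], [-0.0, -0.0, -1.0]]
wrist_force: [-2.0, -0.0, 4.6]
finger_gap: 0.59
gripper_force: 25.0
```

>>> {"fn": "jog_arm", "kwargs": {
  "plan": [
    [[0,0,0],[0,0,0],45],
    [[0,0,0],[0,0,0],60],
    [[0,0,0],[0,0,0],75],
    [[0,0,0],[0,0,0],93],
    [[0,0,0],[0,0,0],93],
    [[0,0,-15],[0,0,0],93],
    [[0,0,-45],[0,0,0],93],
    [[0,0,-55],[0,0,0],93],
    [[0,0,-55],[0,0,0],93],
    [[0,0,-55],[0,0,0],93],
    [[-15,-10,-10],[0,0,0],93],
    [[-45,-20,0],[0,0,0],93],
    [[-55,-22,0],[0,0,0],93],
    [[-55,-22,0],[0,0,0],93],
    [[-55,-22,0],[0,0,0],93],
    [[-55,-22,0],[0,0,0],93],
    [[-45,-15,0],[0,0,0],93],
    [[-20,-5,0],[0,0,0],93],
    [[0,0,0],[0,0,0],93],
    [[0,0,0],[0,0,0],93]
  ]
}}

```text
time_s: 45.98
tool_pos: [0.4903, -0.3333, 0.2937]
ee_rot: [[-0.105, 0.994, 0.0], [0.994, 0.105, 0.001], [0.001, 0.0, -1.0]]
wrist_force: [0.4, -0.9, -0.2]
finger_gap: 1.001
gripper_force: 0.0
```

Run:
```python
from h import *
s=robot.sense();print(s["time_s"],s["tool_pos"],s["finger_gap"])
t=snap("top","t10");sc=snap("scene","s10")
def pj(n,p):
    c=robot.get_calibration(n);E=np.array(c["extrinsics"]);K=np.array(c["camera_matrix"]);q=p@E[:3,:3].T+E[:3,3];u=np.c_[q[:,0],-q[:,1],-q[:,2]]@K.T;return u[:,:2]/u[:,2:]
a=np.linspace(0,2*np.pi,60);m=(.5912,.0231)
for n in("top","scene"):
    P=pj(n,np.vstack([np.c_[m[0]+r*np.cos(a),m[1]+r*np.sin(a),0*a+.014+h] for h,r in [(0,.0275),(.084,.0285),(.106,.01)]]))
    for r in robot.outline_of(n,"dredger")[:1]: print(n,r["conf"],(np.array(r["extent"])-np.r_[P.min(0),P.max(0)]).round(1))
o=np.vstack([cv2.resize(t[140:230,220:390,::-1],None,fx=3,fy=3),cv2.resize(sc[80:190,210:380,::-1],None,fx=3,fy=3)[:330]]);cv2.imwrite('pics/f.png',o)
```

```text
45.975 [ 0.49025902 -0.33331798  0.29370203] 1.0011800264632191
top 0.7 [ 0.3  0.8  2.2 -2.9]
scene 0.88 [ 2.2  3.1  0.6 -3.1]
```

View pics/f.png

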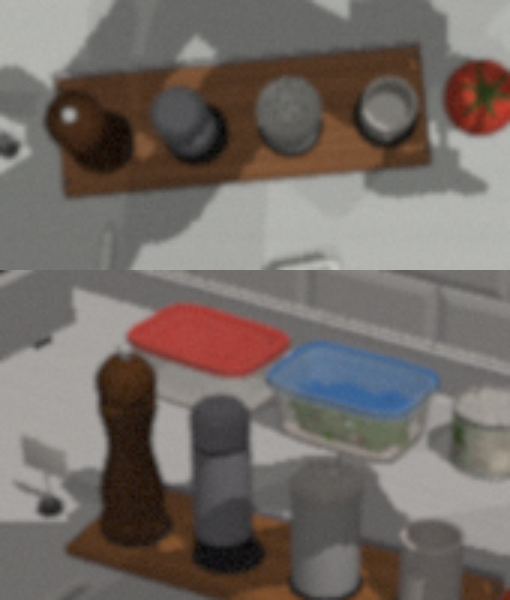

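All four stand upright and centred in height order from the sign end, and the gripper is clear.

```bash
python3 -c "
from workcell import robot
print(robot.finish_job())"
```

```text
the job is handed in; nothing more can be done
None
```

The job is handed in: pepper mill, salt mill, dredger and pick pot stand upright on their marks in height order from the label holder, each within a few millimetres of centre by the camera check, after about 46 s of the 96 s allowed.

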